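Punch the third peg place of a mug rail

TASK

Slide the wooden mug rail flat along the worktop, without lifting it, until the pencilled cross in its small circle lies right under the point of the punch stand, and let it lie there. Then push the punch's knob down until the point touches the wood inside the circle, and let the punch spring back up. Leave the rail there, and do not disturb the pen or the tin.

Things in the scene. Friction and masses are not known exactly. Their poses are not given: they have to be found in the camera images.
- stand: Grey hand punch stand fixed to the worktop; place and heading vary. Origin: on the worktop, on the punch's vertical axis. Its +x points from the punch to the column; work comes in from the open -x side. Foot (22 mm high, 110 mm wide) from 70 to 165 mm along +x, column from 86 mm. Head: 34 mm in diameter, 67 to 139 mm above the worktop; below it only the punch rod (10 mm thick) hangs down.
- punch (a joint): Downward travel of the spring-loaded punch in m: 0 = up (rest), 0.016 = stop. The point touches the top of the rail at 0.012. The spring takes about 3 N to start and 7 N at that depth, and lifts the punch again when released.
- punch_tip (a point): The steel point at the lower end of the punch; at rest 32 mm above the worktop, that is 12 mm above the top of the rail.
- punch_knob (a point): Middle of the top of the punch's black palm knob (36 mm in diameter, flattish top), straight above the point; at rest 186 mm above the worktop. Press it straight down.
- rail: Loose light wooden mug rail, lying on its back: a bar 250 mm long (its x), 44 wide (y), 20 thick, 0.18 to 0.35 kg. Origin: centre of its underside; z up. Two mushroom-shaped pegs (20 mm wide, tops 58 mm above the worktop) stand on its centre line at x = -85 mm and 0; at x = +85 mm is only the pencilled cross. It can be gripped across its width, e.g. between the pegs.
- mark (a point): The pencilled cross on top of the rail (one line squared right across its width, one 50 mm long along it) with a pencilled circle 15 mm in diameter round it; 85 mm from the rail's origin along its +x, on its top face (20 mm up).
- pen: Bystander: black pen, 145 mm long and 12 mm thick, lying on the worktop in front of the stand; leave it alone. Origin near the middle of its underside.
- half_tin: Bystander: short food tin, 75 mm in diameter, 58 mm high, to the right; leave it alone. Origin: centre of its underside.

How it is judged (in metres and radians):
On the way, in this order (a step that is already met when the one before it is completed fails the run):
1. the cross lies under the point of the raised punch, the rail flat and still (horizontal distance between punch_tip and mark below 0.0075 m and value of joint punch below 0.003 m and linear speed of rail below 0.01 m/s and height (world z) of rail below 0.004 m and angle between rail's own z axis and vertical below 0.05 rad), for 0.3 s.
2. the punch is pushed down until its point touches the wood inside the circle (horizontal distance between punch_tip and mark below 0.0075 m and value of joint punch above 0.01 m and contact force between stand and rail above 0.5 N), for 0.05 s.
At the end, for the whole second after the job is handed in: The punch is up again (travel under 3 mm) and the rail lies flat and still on the worktop with its cross within 7.5 mm, horizontally, of the punch's point (the point is over the inside of the circle) (all of step 1); the robot touches nothing.
It fails at once if the punch is pressed onto the rail outside the circle (value of joint punch above 0.009 m and contact force between stand and rail above 1 N and horizontal distance between punch_tip and mark above 0.009 m).
It fails at once if the rail is lifted off the worktop by more than 15 mm or tipped by more than 0.2 rad (height (world z) of rail above 0.015 m or angle between rail's own z axis and vertical above 0.2 rad).
It fails at once if the pen or the tin is moved by more than 40 mm (distance of any of pen, half_tin from where it was at the start of the episode above 0.04 m).
It also fails if it takes over 48 s, if anything falls off the work surface, if the arm or the gripper's body presses on something with over 40 N, if the wrist force passes 120 N, or if a joint passes its speed limit or range.

ROBOT

A 6-joint arm with a two-finger parallel gripper is mounted at the origin on a cart in front of the work surface, level with it; the furniture and walls round the work are solid. World frame = base frame: x ahead of the robot, y to its left, z up, the work surface at z = 0. Lengths are in mm, angles in rad, forces in N, time in s.
With the tool pointing down it reaches from about 425 to 1125 mm from the base axis. Payload 14.9 kg.
Tool frame: the origin (TCP) lies midway between the tips of the shut fingers; the grasp point (between the pads) lies 19 mm behind it; z points along the fingers, y is the line along which they close (so a half turn about z gives the same grasp; the last joint's range is limited). The gripper opens to 91 mm and grips with 3 to 60 N. Pads are 32 mm wide; open, the fingers measure 118 mm over their backs; the gripper's body (76 mm by 178 mm) begins 60 mm behind the grasp point.
Start: joints at [1.279, 0.379, 1.734, -0, 1.028, -0.033], TCP at [179.151, 676.7, 176.532] pointing down, gripper open.
Joint ranges: [-2.77, 2.77], [-0.74, 2.19], [0, 2.66], [-1.06, 4.2], [0.31, 2.87], [-3.08, 3.08]. Speed limits (rad/s): [1.89, 1.89, 2.39, 3.14, 3.14, 3.14].

INTERFACE

Orientations are given as a 3x3 rotation matrix whose columns are the frame's x, y, z axes.
In Python, from plant import arm gives the robot as it stands. The module is installed in compiled form; this text tells all that it offers.
- The arm moves only by the tool carry_out, never from a script. Its argument "series" is a list of rows, each an object with "xyz": the shift along the tool's x, y, z normalised to -1 to 1, where 1 is 40 cm, a list of three; "rot": the turn, a rotation vector about the tool's x, y, z normalised to -1 to 1, where 1 is 180 degrees, a list of three; "grip": the finger opening in mm, from 0 to 91.2. A call has exactly 5 rows; each row is the pose to reach, as a shift and turn from the pose commanded when the call began, along the tool's axes at that moment, turning the shorter way round; what a row does not reach only later rows make up. A row lasts 1/10 s, in which the tool goes at most 50 mm and 8.59 degrees, less where a joint would pass 70% of its speed; a pose out of reach is approached as far as the arm can. A call with a number of a shift or a turn outside -1 to 1 is refused whole. A call with a gripper value outside its range is refused whole. The fingers move at their own pace and stop on an object; the grip force is fixed at half the most. Time passes only in rows, so rows that repeat a pose let the fingers close, or fill a call up. It gives the time, the measured TCP pose, the force, the opening and the grip force at its end, in the units of the state.
- arm.observe(): the state, without advancing time (a new reading comes with each control period).
- arm.capture(name): name is "scene" or "top" or "wrist"; returns a dict with "image" (480x640x3 uint8, red, green, blue), "z_map" (480x640 float32, mm along the optical axis (not along the pixel's ray), 0 where there is no reading), "mtx" (3x3 intrinsics, pixels), "cam_to_world" (4x4, takes a point from camera to world coordinates); the wrist camera has in their place "mount" (4x4, takes a point from camera to tool coordinates, whose origin is the TCP and whose axes are the flange's). Camera axes: x right, y down, z forward; pixel columns grow to the right and rows downward; lengths in mm; the calibration is good to about 2 mm. A picture is of the moment at which its call begins: read the wrist's pose just before it.
- arm.close_job(): hands the job in; it is judged then, once.
The state is a dict: "time_s": time; "joint_pos": joint angles; "joint_velocities": joint speeds; "joint_efforts": joint torques, N m; "position": TCP position; "tool_rot": TCP orientation; "wrist_force": force on the tool from outside, world axes, zero at the start; "torque": the same for the moment, N m; "grip_width": opening from 0.0 (shut) to 1.0 (fully open); "gripper_force": force on a finger pad.
Only numpy, scipy, OpenCV 4.12 (cv2) and the standard library are available. Lean on these libraries where they do the work, as an engineer would, in place of code of your own. Each camera call takes 0.05 s, during which the arm holds its last target. There are 200 camera calls.

## Working session

There is one attempt and no reset: what is moved stays moved. The work goes in short steps, Python scripts to look and compute and a tool call to move; the robot and the scene stay as the last step left them, time stands still between calls to the robot, and variables do not carry over. Pictures are saved under pics/ and viewed, at most 10 in all, crops included, and the job is handed in when it is done.

Besides the shell and the picture viewer there is one more tool, called after "Request:" as a command line: name --argument value ..., lists and objects as JSON in quotes. carry_out: Moves the arm, as the interface text tells. Its arguments: {"type":"object","properties":{"series":{"type":"array","items":{"type":"object","properties":{"xyz":{"type":"array","items":{"type":"number"}},"rot":{"type":"array","items":{"type":"number"}},"grip":{"type":"number"}}}}},"required":["series"]}

```bash
mkdir -p pics
cat > h.py <<'E'
import numpy as np, cv2
from plant import arm
def cap(n):
    s=arm.observe(); c=arm.capture(n)
    if 'mount' in c:
        T=np.eye(4);T[:3,:3]=np.array(s['tool_rot']);T[:3,3]=s['position'];c['cam_to_world']=T@np.array(c['mount'])
    return c
def ray(c,u,v,z):
    T=np.array(c['cam_to_world']);d=T[:3,:3]@np.linalg.inv(c['mtx'])@[u,v,1];o=T[:3,3]
    return o+d*(z-o[2])/d[2]
def proj(c,p):
    T=np.linalg.inv(np.array(c['cam_to_world']));q=np.array(c['mtx'])@(T[:3,:3]@p+T[:3,3]);return q[:2]/q[2]
def save(c,n): cv2.imwrite('pics/'+n+'.png',cv2.cvtColor(c['image'],cv2.COLOR_RGB2BGR))
E
python3 - <<'E'
from h import *
import pickle
for n in('scene','top'):
    c=cap(n);save(c,n);pickle.dump(c,open(n+'.pkl','wb'));print(np.round(c['cam_to_world'],3),c['mtx'])
s=arm.observe();print(s)
E
```

```text
[[-6.96000e-01 -4.21000e-01  5.81000e-01  1.41500e+01]
 [-7.18000e-01  4.30000e-01 -5.48000e-01  3.69861e+02]
 [-1.90000e-02 -7.98000e-01 -6.02000e-01  6.44451e+02]
 [ 0.00000e+00  0.00000e+00  0.00000e+00  1.00000e+00]] [[449.29173752   0.         315.67534029]
 [  0.         449.29173752 243.95247393]
 [  0.           0.           1.        ]]
[[-1.200000e-01 -9.690000e-01  2.150000e-01  2.644510e+02]
 [-9.930000e-01  1.170000e-01 -2.700000e-02 -8.014500e+01]
 [ 1.000000e-03 -2.170000e-01 -9.760000e-01  1.262158e+03]
 [ 0.000000e+00  0.000000e+00  0.000000e+00  1.000000e+00]] [[599.7784655    0.         309.88380588]
 [  0.         599.7784655  239.87836171]
 [  0.           0.           1.        ]]
{'time_s': 0.1, 'joint_pos': array([ 1.27871185e+00,  3.79337507e-01,  1.73472100e+00, -5.05470963e-06,
        1.02851597e+00, -3.33058817e-02]), 'joint_velocities': array([-6.25322784e-06, -6.99203361e-04, -2.31835820e-03, -1.29815109e-03,
       -1.63930797e-03,  7.73892279e-06]), 'joint_efforts': array([ 2.64098970e-03, -7.65044403e+01, -4.35295665e+01,  6.51976559e-02,
        3.98434186e-02,  6.25176764e-07]), 'position': array([179.02703811, 676.31118516, 175.96757142]), 'tool_rot': array([[-9.66703922e-01,  2.55897343e-01, -2.78568816e-04],
       [ 2.55897493e-01,  9.66703464e-01, -9.41485245e-04],
       [ 2.83698663e-05, -9.81422540e-04, -9.99999518e-01]]), 'wrist_force': array([ 0.5185664 , -0.45791184, -0.30622082]), 'torque': array([ 0.01950632,  0.06344642, -0.01046597]), 'gripper_force': 0.0, 'grip_width': 0.9974048497052884}
```

View pics/top.png

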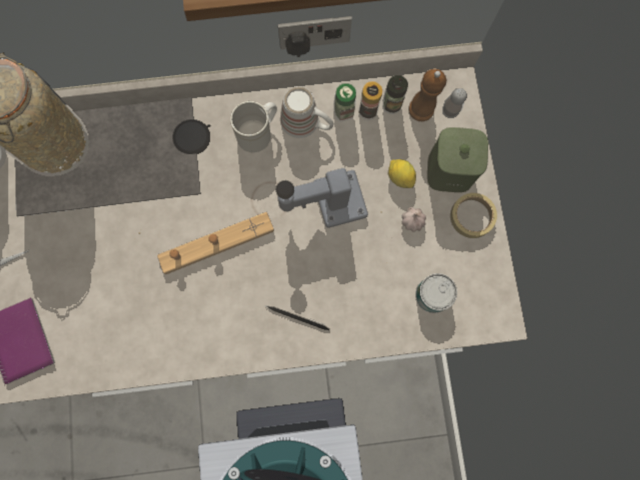

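View pics/scene.png

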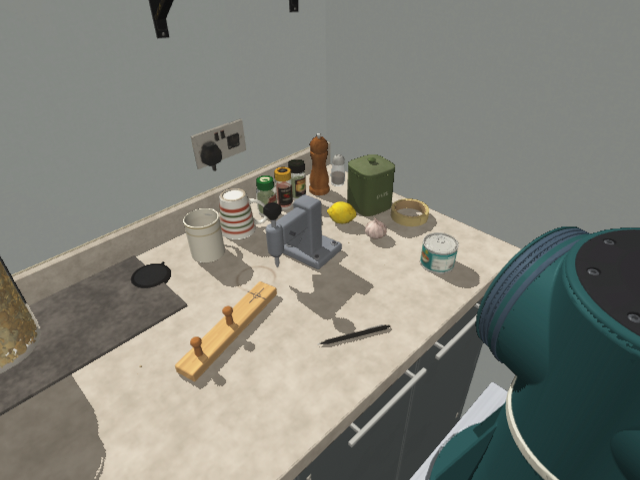

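The top view shows the rail from (162,262) to (272,225), with pegs at (175,254) and (213,239), the cross near (253,227), the knob at (286,189), the pen at (298,318) and the tin at (437,293). I'll enlarge both views.

Run:
```python
import cv2
a=cv2.imread('pics/top.png')[160:280,150:380];b=cv2.imread('pics/scene.png')[190:385,170:350]
cv2.imwrite('pics/topc.png',cv2.resize(a,None,fx=3.4,fy=3.4,interpolation=cv2.INTER_CUBIC))
cv2.imwrite('pics/scenec.png',cv2.resize(b,None,fx=3,fy=3,interpolation=cv2.INTER_CUBIC))
```

```text
(no output)
```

View pics/topc.png

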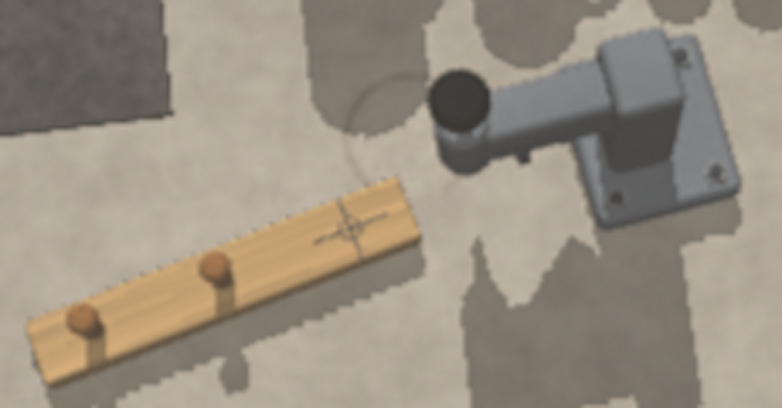

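View pics/scenec.png

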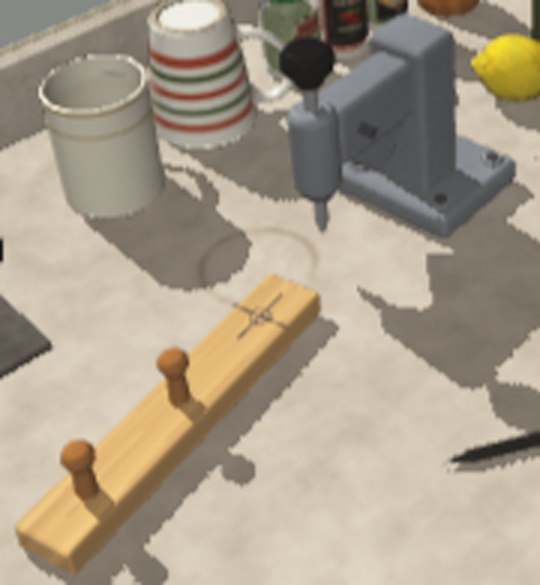

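In the enlarged top crop the cross is at (349,230), the pegs at (85,318) and (215,267), and the knob at (460,100). The foot's corners are at (605,225), (735,190) and (692,37). In the scene crop the cross is at (261,316) and the punch point at (322,231).

Run:
```python
from h import *
import pickle
t=pickle.load(open('top.pkl','rb'));s=pickle.load(open('scene.pkl','rb'))
T=lambda x,y,z:ray(t,(x+.5)/3.4-.5+150,(y+.5)/3.4-.5+160,z)
S=lambda x,y,z:ray(s,(x+.5)/3-.5+170,(y+.5)/3-.5+190,z)
np.set_printoptions(precision=1,suppress=True)
m=T(349,230,20);p1=T(85,318,57);p0=T(215,267,57);k=T(460,100,186)
print('mark',m,S(261,316,20),'pegs',p1,p0,S(172,360,55),S(78,455,55),'knob',k,'tip',S(322,231,32))
print('rail yaw',np.degrees(np.arctan2(*(m-p1)[1::-1])),np.linalg.norm((m-p1)[:2]))
a,b,c=T(605,225,22),T(735,190,22),T(692,37,22);print('foot',a,b,c,np.degrees(np.arctan2(*(b-a)[1::-1])),np.degrees(np.arctan2(*(c-b)[1::-1])))
print('pen',ray(t,267,309,6),ray(t,329,328,6),'tin',ray(t,437,285,58))
for n,f in((u,T) for u in()):pass
```

```text
mark [580.5   4.4  20. ] [579.5   3.5  20. ] pegs [535.9 165.2  57. ] [557.9  84.8  57. ] [555.8  86.7  55. ] [531.6 168.4  55. ] knob [604.2 -74.9 186. ] tip [606.7 -74.2  32. ]
rail yaw -74.50062252714213 166.84584886832732
foot [ 563.9 -155.2   22. ] [ 576.5 -239.2   22. ] [ 680.  -226.1   22. ] -81.43791624115542 7.211181913602719
pen [405.3  -7.6   6. ] [ 350.5 -131.3    6. ] tin [ 406.3 -357.1   58. ]
```

```bash
cat >> h.py <<'E'
from scipy.spatial.transform import Rotation as R
def go(p,yaw):  # yaw: direction of tool y, deg; print normalised shift/turn with tool straight down
    s=arm.observe();M=np.array(s['tool_rot']);a=np.radians(yaw)
    y=np.array([np.cos(a),np.sin(a),0]);z=np.array([0,0,-1.]);G=np.c_[np.cross(y,z),y,z]
    d=np.array(p)-s['position']
    print('t',s['time_s'],'pos',np.round(s['position'],1),'xyz',np.round(M.T@d/400,3),'rot',np.round(R.from_matrix(M.T@G).as_rotvec()/np.pi,4),'dist',round(np.linalg.norm(d)),'F',np.round(s['wrist_force'],1),'w',s['grip_width'],'joints',np.round(s['joint_pos'],2))
E
python3 -c "
from h import *
go([546,126,130],15.5)"
```

```text
t 0.1 pos [179.  676.3 176. ] xyz [-1.239 -1.095  0.116] rot [-3.000e-04  2.000e-04  3.315e-01] dist 663 F [ 0.5 -0.5 -0.3] w 0.9974048497052884 joints [ 1.28  0.38  1.73 -0.    1.03 -0.03]
```

Request:
carry_out --series '[{"xyz": [-0.09, -0.08, 0.0], "rot": [0, 0, 0.045], "grip": 91}, {"xyz": [-0.18, -0.16, 0.0], "rot": [0, 0, 0.09], "grip": 91}, {"xyz": [-0.27, -0.24, 0.0], "rot": [0, 0, 0.135], "grip": 91}, {"xyz": [-0.36, -0.32, 0.0], "rot": [0, 0, 0.17], "grip": 91}, {"xyz": [-0.45, -0.4, 0.0], "rot": [0, 0, 0.2], "grip": 91}]'

```text
time_s: 0.6
position: [312.8, 474.1, 176.3]
tool_rot: [[-0.628, 0.778, -0.0], [0.778, 0.628, -0.0], [-0.0, -0.0, -1.0]]
wrist_force: [1.0, 0.0, 0.5]
grip_width: 1.0
gripper_force: 0.0
```

```bash
python3 -c "
from h import *
go([546,126,130],15.5)"
```

```text
t 0.6 pos [312.8 474.1 176.3] xyz [-1.043 -0.093  0.116] rot [-1.000e-04  1.000e-04  1.302e-01] dist 422 F [1.  0.  0.5] w 0.99975294448679 joints [ 0.95  0.17  2.   -0.    0.96  0.27]
```

Request:
carry_out --series '[{"xyz": [-0.12, -0.01, 0.0], "rot": [0, 0, 0.03], "grip": 91}, {"xyz": [-0.24, -0.02, 0.02], "rot": [0, 0, 0.06], "grip": 91}, {"xyz": [-0.36, -0.03, 0.03], "rot": [0, 0, 0.09], "grip": 91}, {"xyz": [-0.48, -0.04, 0.04], "rot": [0, 0, 0.12], "grip": 91}, {"xyz": [-0.6, -0.05, 0.05], "rot": [0, 0, 0.13], "grip": 91}]'

```text
time_s: 1.1
position: [448.9, 275.4, 156.3]
tool_rot: [[-0.268, 0.963, -0.0], [0.963, 0.268, -0.0], [-0.0, -0.0, -1.0]]
wrist_force: [0.5, 0.3, -0.1]
grip_width: 0.995
gripper_force: 0.0
```

```bash
python3 -c "
from h import *
go([546,126,130],15.5)"
```

```text
t 1.1 pos [448.9 275.4 156.3] xyz [-0.425  0.133  0.066] rot [-0.      0.      0.0004] dist 180 F [ 0.5  0.3 -0.1] w 0.9954019575975364 joints [ 0.51  0.13  2.09 -0.    0.91  0.23]
```

Request:
carry_out --series '[{"xyz": [-0.11, 0.035, 0.02], "rot": [0, 0, 0], "grip": 91}, {"xyz": [-0.22, 0.07, 0.03], "rot": [0, 0, 0], "grip": 91}, {"xyz": [-0.33, 0.1, 0.05], "rot": [0, 0, 0], "grip": 91}, {"xyz": [-0.425, 0.133, 0.066], "rot": [0, 0, 0], "grip": 91}, {"xyz": [-0.425, 0.133, 0.066], "rot": [0, 0, 0], "grip": 91}]'

```text
time_s: 1.6
position: [547.3, 124.9, 129.3]
tool_rot: [[-0.269, 0.963, -0.0], [0.963, 0.269, -0.0], [-0.0, -0.001, -1.0]]
wrist_force: [-1.2, 0.6, 0.4]
grip_width: 0.999
gripper_force: 0.0
```

```bash
python3 -c "
from h import *
go([546,126,130],15.5)
import pickle
c=cap('wrist');save(c,'w1');pickle.dump(c,open('w1.pkl','wb'))"
```

```text
t 1.6 pos [547.3 124.9 129.3] xyz [ 0.004 -0.002 -0.002] rot [-0.0002  0.0001  0.0004] dist 2 F [-1.2  0.6  0.4] w 0.9993859741533695 joints [ 0.18  0.23  2.04 -0.    0.87 -0.09]
```

View pics/w1.png

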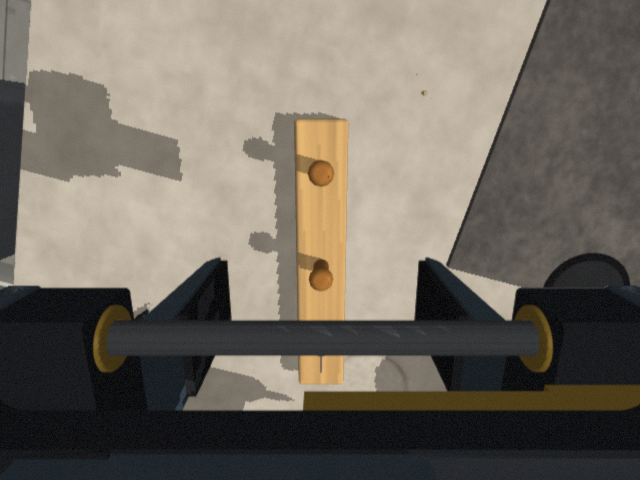

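The wrist view shows the rail upright in the picture, midway between the fingers, with peg tops at (321,172) and (321,277). I'll check the lengthwise position.

```bash
python3 -c "
from h import *
import pickle
c=pickle.load(open('w1.pkl','rb'))
a=ray(c,321,172,57);b=ray(c,321,275,57);e=ray(c,322,120,20);f=ray(c,322,383,20);print(a,b,(a+b)/2,np.linalg.norm(a-b),e,f,np.linalg.norm(e-f),np.degrees(np.arctan2(*(b-a)[1::-1])))
go(list((a+b)[:2]/2)+[8],15.6)"
```

```text
[534.73697852 169.42631235  57.        ] [556.46211669  91.40889922  57.        ] [545.5995476  130.41760579  57.        ] 80.98579122240407 [525.32013046 205.5677265   20.        ] [591.49398447 -31.41578288  20.        ] 246.0491062210929 -74.43932800489621
t 1.65 pos [546.1 126.4 129.5] xyz [0.01  0.002 0.304] rot [-0.0003 -0.      0.    ] dist 122 F [-0.3 -0.2 -0.1] w 0.9994022620198728 joints [ 0.19  0.23  2.04 -0.    0.88 -0.09]
```

Request:
carry_out --series '[{"xyz": [0.004, 0.002, 0.1], "rot": [0, 0, 0], "grip": 91}, {"xyz": [0.004, 0.002, 0.2], "rot": [0, 0, 0], "grip": 91}, {"xyz": [0.004, 0.002, 0.26], "rot": [0, 0, 0], "grip": 91}, {"xyz": [0.004, 0.002, 0.305], "rot": [0, 0, 0], "grip": 85}, {"xyz": [0.004, 0.002, 0.305], "rot": [0, 0, 0], "grip": 75}]'

```text
time_s: 2.15
position: [543.7, 130.5, 6.1]
tool_rot: [[-0.273, 0.962, -0.004], [0.962, 0.273, -0.001], [0.0, -0.004, -1.0]]
wrist_force: [-0.1, -0.8, 0.2]
grip_width: 0.874
gripper_force: 0.0
```

Request:
carry_out --series '[{"xyz": [0, 0, 0], "rot": [0, 0, 0], "grip": 65}, {"xyz": [0, 0, 0], "rot": [0, 0, 0], "grip": 55}, {"xyz": [0, 0, 0], "rot": [0, 0, 0], "grip": 45}, {"xyz": [0, 0, 0], "rot": [0, 0, 0], "grip": 40}, {"xyz": [0, 0, 0], "rot": [0, 0, 0], "grip": 40}]'

```text
time_s: 2.65
position: [546.3, 129.9, 8.6]
tool_rot: [[-0.272, 0.962, 0.001], [0.962, 0.272, 0.0], [-0.0, 0.001, -1.0]]
wrist_force: [0.0, 1.4, -0.2]
grip_width: 0.45
gripper_force: 0.0
```

Run:
```python
from h import *
s=arm.observe();p=np.array(s['position']);y=np.array(s['tool_rot'])[:,1]
go(p+[25.5,-78.5,0],np.degrees(np.arctan2(y[1],y[0])));print(s['gripper_force'])
```

```text
t 2.65 pos [546.3 129.9   8.6] xyz [-0.206  0.008  0.   ] rot [ 0.0002  0.     -0.    ] dist 83 F [ 0.   1.4 -0.2] w 0.45035305437004547 joints [ 0.19  0.43  2.06 -0.    0.65 -0.08]
0.0
```

Request:
carry_out --series '[{"xyz": [0, 0, 0], "rot": [0, 0, 0], "grip": 36}, {"xyz": [0, 0, 0], "rot": [0, 0, 0], "grip": 36}, {"xyz": [0, 0, 0], "rot": [0, 0, 0], "grip": 36}, {"xyz": [0, 0, 0], "rot": [0, 0, 0], "grip": 36}, {"xyz": [0, 0, 0], "rot": [0, 0, 0], "grip": 36}]'

```text
time_s: 3.15
position: [546.0, 129.9, 8.1]
tool_rot: [[-0.272, 0.962, -0.0], [0.962, 0.272, -0.0], [-0.0, -0.0, -1.0]]
wrist_force: [-0.8, 0.5, 0.3]
grip_width: 0.394
gripper_force: 0.0
```

Run:
```python
from h import *
c=cap('top');import cv2
s=arm.observe();print(s['position'],s['grip_width'],s['gripper_force'])
cv2.imwrite('pics/top2.png',cv2.resize(cv2.cvtColor(c['image'],4)[160:280,150:380],None,fx=3.4,fy=3.4,interpolation=2))
```

```text
[546.04436716 129.86937869   8.11847131] 0.3939679679902539 0.0
```

Run:
```python
from h import *
c=cap('wrist');save(c,'w2')
```

```text
(no output)
```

View pics/w2.png

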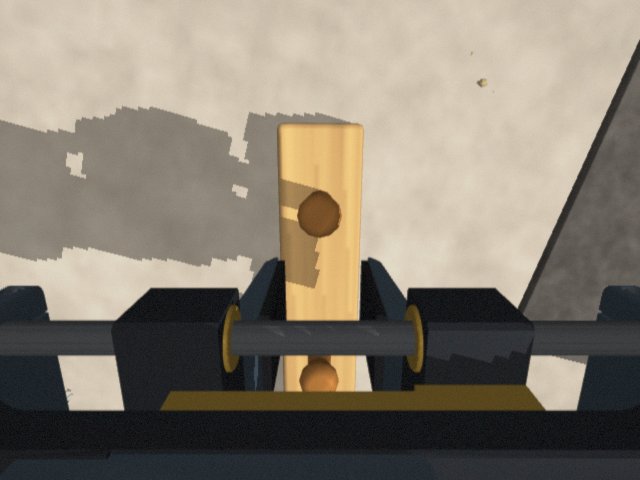

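The fingers straddle the rail with only a small gap left between pads and wood, so I'll close them fully.

Request:
carry_out --series '[{"xyz": [0, 0, 0], "rot": [0, 0, 0], "grip": 25}, {"xyz": [0, 0, 0], "rot": [0, 0, 0], "grip": 15}, {"xyz": [0, 0, 0], "rot": [0, 0, 0], "grip": 10}, {"xyz": [0, 0, 0], "rot": [0, 0, 0], "grip": 10}, {"xyz": [0, 0, 0], "rot": [0, 0, 0], "grip": 10}]'

```text
time_s: 3.75
position: [546.0, 129.9, 8.1]
tool_rot: [[-0.272, 0.962, -0.0], [0.962, 0.272, -0.0], [-0.0, -0.0, -1.0]]
wrist_force: [0.2, 0.3, -0.5]
grip_width: 0.109
gripper_force: 0.0
```

Run:
```python
from h import *
c=cap('wrist');d=cap('scene')
f=lambda i:cv2.cvtColor(i,4)
cv2.imwrite('pics/w3.png',np.hstack([cv2.resize(f(c['image']),(400,300)),cv2.resize(f(d['image'])[190:385,130:390],(400,300))]))
print(arm.observe()['position'],arm.observe()['grip_width'],arm.observe()['gripper_force'])
```

```text
[546.04755014 129.91296827   8.14036558] 0.10868349521239588 0.0
```

View pics/w3.png

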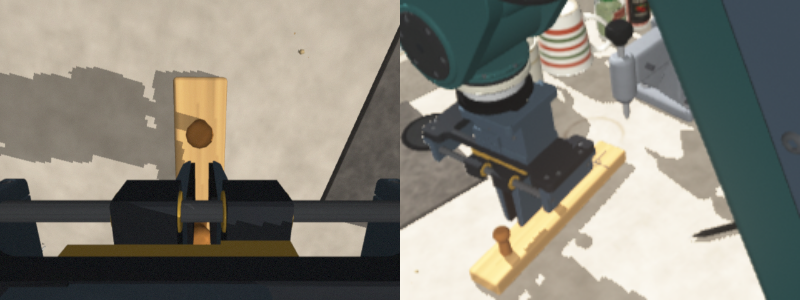

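The fingers are closing above the rail rather than around it, so the tips are higher than the TCP reading says. I'll check heights with the depth map.

Run:
```python
from h import *
for n,pts in (('wrist',[(100,30),(500,100),(400,30),(310,150),(340,200),(320,250),(295,300),(345,300),(300,275),(340,275)]),('top',[(100,230),(300,260),(166,262),(250,228)])):
    c=cap(n);T=np.array(c['cam_to_world']);print(n,T[2,3])
    for u,v in pts:
        z=c['z_map'][v,u];q=T[:3,:3]@(np.linalg.inv(c['mtx'])@[u,v,1]*z)+T[:3,3];print((u,v),z,np.round(q,1))
c=cap('wrist');print(np.round(c['mount'],2))
```

```text
wrist 216.2736021376271
(100, 30) 194.82887 [4.027e+02 2.200e+02 3.000e-01]
(500, 100) 202.9542 [613.6 244.4   1.3]
(400, 30) 194.866 [5.512e+02 2.621e+02 2.000e-01]
(310, 150) 191.9869 [522.9 192.5  19.8]
(340, 200) 197.92883 [544.7 172.2  20.7]
(320, 250) 206.11108 [542.2 142.7  20. ]
(295, 300) 135.88382 [532.8 144.6  91.7]
(345, 300) 137.87137 [550.4 148.7  89.9]
(300, 275) 157.91847 [533.1 145.1  68.7]
(340, 275) 162.078 [549.8 148.3  64.8]
top 1262.1579918170444
(100, 230) 1294.9459 [618.5 332.6   2.4]
(300, 260) 1280.1793 [501.  -88.3   3.1]
(166, 262) 620.88165 [393.9  53.8 651. ]
(250, 228) 1275.0219 [578.8   9.2  22.9]
[[   0.     -0.96   -0.27   76.84]
 [   1.      0.     -0.      1.12]
 [   0.     -0.27    0.96 -208.13]
 [   0.      0.      0.      1.  ]]
```

Run:
```python
from h import *
c=cap('wrist');T=np.array(c['mount']);z=c['z_map'];v,u=np.mgrid[:480,:640]
P=(np.linalg.inv(c['mtx'])@np.stack([u.ravel(),v.ravel(),np.ones(u.size)]))*z.ravel()
Q=(T[:3,:3]@P+T[:3,3:]).T.reshape(480,640,3)   # tool frame; z along fingers
for row in range(256,420,12):
    print(row,[tuple(np.round(Q[row,x]).astype(int)) for x in (280,290,300,310,320,330,340,350,360)])
```

```text
256 [(np.int64(9), np.int64(-22), np.int64(-9)), (np.int64(10), np.int64(-17), np.int64(-12)), (np.int64(10), np.int64(-11), np.int64(-12)), (np.int64(10), np.int64(-6), np.int64(-12)), (np.int64(10), np.int64(0), np.int64(-11)), (np.int64(9), np.int64(5), np.int64(-10)), (np.int64(10), np.int64(11), np.int64(-12)), (np.int64(10), np.int64(16), np.int64(-12)), (np.int64(3), np.int64(24), np.int64(9))]
268 [(np.int64(-5), np.int64(-25), np.int64(9)), (np.int64(18), np.int64(-13), np.int64(-51)), (np.int64(18), np.int64(-9), np.int64(-52)), (np.int64(16), np.int64(-5), np.int64(-47)), (np.int64(3), np.int64(0), np.int64(-11)), (np.int64(3), np.int64(5), np.int64(-12)), (np.int64(16), np.int64(9), np.int64(-47)), (np.int64(18), np.int64(13), np.int64(-53)), (np.int64(-5), np.int64(24), np.int64(8))]
280 [(np.int64(-12), np.int64(-25), np.int64(8)), (np.int64(18), np.int64(-12), np.int64(-66)), (np.int64(17), np.int64(-8), np.int64(-64)), (np.int64(16), np.int64(-4), np.int64(-61)), (np.int64(-4), np.int64(0), np.int64(-11)), (np.int64(-4), np.int64(5), np.int64(-12)), (np.int64(17), np.
[... 3954 characters left out ...]
p.int64(-143)), (np.int64(25), np.int64(-1), np.int64(-145)), (np.int64(25), np.int64(1), np.int64(-145)), (np.int64(25), np.int64(3), np.int64(-145)), (np.int64(25), np.int64(5), np.int64(-144)), (np.int64(25), np.int64(7), np.int64(-144)), (np.int64(24), np.int64(9), np.int64(-144))]
412 [(np.int64(26), np.int64(-7), np.int64(-149)), (np.int64(25), np.int64(-5), np.int64(-148)), (np.int64(26), np.int64(-3), np.int64(-149)), (np.int64(25), np.int64(-1), np.int64(-148)), (np.int64(26), np.int64(1), np.int64(-149)), (np.int64(27), np.int64(3), np.int64(-150)), (np.int64(26), np.int64(4), np.int64(-149)), (np.int64(26), np.int64(6), np.int64(-149)), (np.int64(26), np.int64(8), np.int64(-149))]
```

Run:
```python
from h import *
np.set_printoptions(suppress=True,precision=0)
c=cap('wrist');T=np.array(c['mount']);z=c['z_map'];v,u=np.mgrid[:480,:640]
P=(np.linalg.inv(c['mtx'])@np.stack([u.ravel(),v.ravel(),np.ones(u.size)]))*z.ravel()
Q=(T[:3,:3]@P+T[:3,3:]).T.reshape(480,640,3)
for col in (292,298,304,309,336,342): 
    print(col,[(r,*np.round(Q[r,col]).astype(int).tolist()) for r in range(256,270,1)])
m=(z>0)&(abs(Q[...,1])<30)&(abs(Q[...,0])<22)&(Q[...,2]<-15)&(Q[...,2]>-60);i=np.argsort(Q[m][:,2])[-15:];print(Q[m][i],np.c_[u[m],v[m]][i])
s=arm.observe();print(s['position'],s['joint_pos'])
```

```text
292 [(256, 10, -16, -13), (257, 9, -16, -12), (258, 9, -16, -12), (259, 8, -16, -11), (260, 8, -16, -12), (261, 7, -16, -12), (262, 6, -16, -12), (263, 6, -16, -12), (264, 18, -13, -45), (265, 18, -13, -48), (266, 18, -13, -49), (267, 18, -12, -51), (268, 18, -12, -51), (269, 18, -12, -54)]
298 [(256, 10, -12, -12), (257, 9, -12, -12), (258, 9, -12, -11), (259, 8, -12, -11), (260, 18, -10, -41), (261, 77, 1, -208), (262, 18, -10, -43), (263, 18, -10, -45), (264, 18, -10, -47), (265, 18, -10, -47), (266, 18, -10, -49), (267, 18, -10, -50), (268, 18, -10, -52), (269, 18, -10, -53)]
304 [(256, 10, -9, -12), (257, 10, -9, -13), (258, 18, -8, -38), (259, 18, -8, -40), (260, 18, -7, -42), (261, 18, -7, -42), (262, 18, -7, -43), (263, 18, -7, -45), (264, 18, -7, -47), (265, 18, -7, -48), (266, 17, -7, -47), (267, 17, -7, -49), (268, 17, -7, -48), (269, 16, -7, -48)]
309 [(256, 10, -6, -12), (257, 9, -6, -11), (258, 9, -6, -12), (259, 8, -6, -11), (260, 7, -6, -11), (261, 17, -5, -39), (262, 16, -5, -40), (263, 16, -5, -41), (264, 16, -5, -42), (265, 17, -5, -45), (266, 17, -5, -46), (267, 1
[... 383 characters left out ...]
 (259, 18, 10, -41), (260, 18, 10, -41), (261, 18, 10, -43), (262, 18, 10, -45), (263, 18, 10, -45), (264, 18, 10, -47), (265, 18, 10, -47), (266, 18, 10, -50), (267, 18, 10, -51), (268, 18, 10, -53), (269, 18, 10, -53)]
[[ 18.  -7. -38.]
 [ -4.   6. -38.]
 [ 16.   9. -38.]
 [ 17.  -7. -38.]
 [ 16.   8. -38.]
 [ 18.  11. -37.]
 [ 17.   9. -37.]
 [ 18.   9. -37.]
 [ -3.   6. -37.]
 [ -3.   6. -37.]
 [ 16.  -6. -37.]
 [ 16.   7. -37.]
 [ 17.  -7. -37.]
 [ -5.   6. -36.]
 [ -4.  -4. -36.]] [[305 258]
 [333 299]
 [340 261]
 [305 260]
 [338 261]
 [344 258]
 [340 259]
 [340 258]
 [333 298]
 [333 297]
 [308 261]
 [334 261]
 [305 259]
 [333 300]
 [312 299]]
[546. 130.   8.] [ 0.  0.  2. -0.  1. -0.]
```

Measured in one frame, the fingertips sit at tool z ≈ -37, with the rail top at -12 and the worktop at +8. The real tool is about 37 mm shorter than stated, so I'll open and descend with a reported TCP z of about -32, watching the force.

Request:
carry_out --series '[{"xyz": [0, 0, 0], "rot": [0, 0, 0], "grip": 40}, {"xyz": [0, 0, 0], "rot": [0, 0, 0], "grip": 80}, {"xyz": [0, 0, 0], "rot": [0, 0, 0], "grip": 80}, {"xyz": [0, 0, 0], "rot": [0, 0, 0], "grip": 80}, {"xyz": [0, 0, 0], "rot": [0, 0, 0], "grip": 80}]'

```text
time_s: 4.6
position: [546.0, 129.9, 8.1]
tool_rot: [[-0.272, 0.962, -0.0], [0.962, 0.272, 0.0], [0.0, -0.0, -1.0]]
wrist_force: [0.4, -0.5, 0.1]
grip_width: 0.516
gripper_force: 0.0
```

Request:
carry_out --series '[{"xyz": [0, 0, 0], "rot": [0, 0, 0], "grip": 80}, {"xyz": [0, 0, 0.02], "rot": [0, 0, 0], "grip": 80}, {"xyz": [0, 0, 0.04], "rot": [0, 0, 0], "grip": 80}, {"xyz": [0, 0, 0.06], "rot": [0, 0, 0], "grip": 80}, {"xyz": [0, 0, 0.07], "rot": [0, 0, 0], "grip": 80}]'

```text
time_s: 5.1
position: [545.4, 129.8, -21.1]
tool_rot: [[-0.272, 0.962, -0.001], [0.962, 0.272, -0.0], [0.0, -0.001, -1.0]]
wrist_force: [0.2, -0.4, 0.6]
grip_width: 0.877
gripper_force: 0.0
```

Request:
carry_out --series '[{"xyz": [0, 0, 0.012], "rot": [0, 0, 0], "grip": 80}, {"xyz": [0, 0, 0.024], "rot": [0, 0, 0], "grip": 70}, {"xyz": [0, 0, 0.024], "rot": [0, 0, 0], "grip": 60}, {"xyz": [0, 0, 0.024], "rot": [0, 0, 0], "grip": 50}, {"xyz": [0, 0, 0.024], "rot": [0, 0, 0], "grip": 40}]'

```text
time_s: 5.6
position: [546.2, 129.9, -29.2]
tool_rot: [[-0.272, 0.962, 0.0], [0.962, 0.272, 0.0], [-0.0, 0.0, -1.0]]
wrist_force: [0.3, -0.3, 1.3]
grip_width: 0.558
gripper_force: 0.0
```

Request:
carry_out --series '[{"xyz": [0, 0, 0], "rot": [0, 0, 0], "grip": 38}, {"xyz": [0, 0, 0], "rot": [0, 0, 0], "grip": 38}, {"xyz": [0, 0, 0], "rot": [0, 0, 0], "grip": 38}, {"xyz": [0, 0, 0], "rot": [0, 0, 0], "grip": 38}, {"xyz": [0, 0, 0], "rot": [0, 0, 0], "grip": 38}]'

```text
time_s: 6.1
position: [546.1, 129.9, -29.2]
tool_rot: [[-0.272, 0.962, -0.0], [0.962, 0.272, 0.0], [0.0, -0.0, -1.0]]
wrist_force: [-3.1, -0.2, 5.8]
grip_width: 0.479
gripper_force: 29.9
```

Run:
```python
from h import *
c=cap('top');d=cap('scene');s=arm.observe();print(s['position'],s['grip_width']*91.2,s['gripper_force'],s['wrist_force'])
import pickle;pickle.dump((c,d),open('g.pkl','wb'))
f=lambda i:cv2.cvtColor(i,4)
a=cv2.resize(f(c['image'])[165:265,220:320],None,fx=4,fy=4,interpolation=2);b=cv2.resize(f(d['image'])[230:330,220:320],None,fx=4,fy=4,interpolation=2)
cv2.imwrite('pics/g.png',np.hstack([a,b]))
```

```text
[546.04398984 129.90456203 -29.24407543] 43.77175921729675 29.920653104782104 [-2.82415129  0.09474562  5.29078296]
```

View pics/g.png

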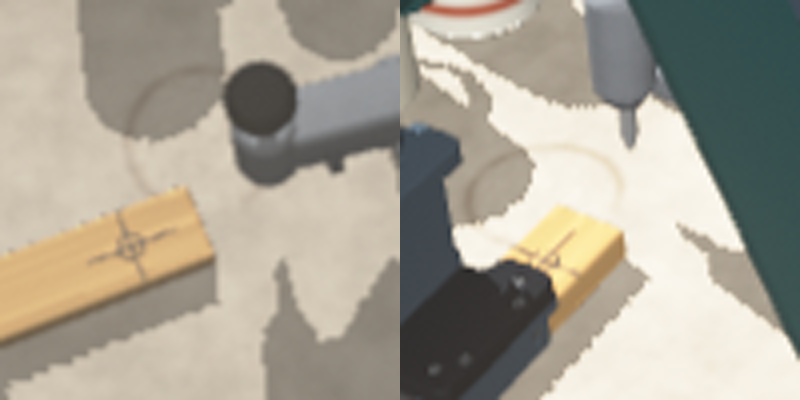

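The rail is gripped (43.8 mm, 30 N). In this view the cross is at (131,246) in the left top-camera crop and at (550,261) in the right scene crop. The knob is at (261,99) in the left crop and the point at (630,148) in the right.

Run:
```python
from h import *
import pickle
c,d=pickle.load(open('g.pkl','rb'));np.set_printoptions(precision=1,suppress=True)
g=lambda C,x,y,ox,oy,z:ray(C,(x+.5)/4-.5+ox,(y+.5)/4-.5+oy,z)
m1=g(c,131,246,220,165,20);m2=g(d,150,261,220,230,20);k=g(c,261,99,220,165,186);t=g(d,230,148,220,230,32)
print(m1,m2,k,t,k-m1,t-m2)
D=((k-m1)+(t-m2))/2;D[2]=0
s=arm.observe();y=np.array(s['tool_rot'])[:,1];go(s['position']+D,np.degrees(np.arctan2(y[1],y[0])))
```

```text
[583.   4.  20.] [579.1   2.6  20. ] [603.6 -74.7 186. ] [606.7 -74.5  32. ] [ 20.6 -78.7 166. ] [ 27.5 -77.1  12. ]
t 6.2 pos [546.  129.9 -29.2] xyz [-0.2  0.   0. ] rot [-0.  0.  0.] dist 82 F [-2.8  0.1  5.3] w 0.4799535001896573 joints [ 0.2  0.5  2.1 -0.   0.6 -0.1]
```

Request:
carry_out --series '[{"xyz": [-0.03, 0.001, 0], "rot": [0, 0, 0], "grip": 38}, {"xyz": [-0.07, 0.003, 0], "rot": [0, 0, 0], "grip": 38}, {"xyz": [-0.11, 0.004, 0], "rot": [0, 0, 0], "grip": 38}, {"xyz": [-0.15, 0.005, 0], "rot": [0, 0, 0], "grip": 38}, {"xyz": [-0.185, 0.007, 0], "rot": [0, 0, 0], "grip": 38}]'

```text
time_s: 6.7
position: [569.4, 58.1, -29.2]
tool_rot: [[-0.271, 0.963, 0.0], [0.963, 0.271, 0.0], [0.0, 0.0, -1.0]]
wrist_force: [-1.7, 4.2, 6.4]
grip_width: 0.481
gripper_force: 29.9
```

Request:
carry_out --series '[{"xyz": [-0.01, 0.001, 0], "rot": [0, 0, 0], "grip": 38}, {"xyz": [-0.019, 0.001, 0], "rot": [0, 0, 0], "grip": 38}, {"xyz": [-0.019, 0.001, 0], "rot": [0, 0, 0], "grip": 38}, {"xyz": [-0.019, 0.001, 0], "rot": [0, 0, 0], "grip": 38}, {"xyz": [-0.019, 0.001, 0], "rot": [0, 0, 0], "grip": 38}]'

```text
time_s: 7.2
position: [571.9, 51.2, -29.2]
tool_rot: [[-0.271, 0.962, 0.001], [0.962, 0.271, -0.0], [-0.001, 0.001, -1.0]]
wrist_force: [0.9, -3.6, 5.1]
grip_width: 0.477
gripper_force: 29.9
```

Run:
```python
from h import *
c=cap('top');d=cap('scene');s=arm.observe();print(s['position'],s['grip_width']*91.2,s['wrist_force'])
import pickle;pickle.dump((c,d),open('g.pkl','wb'))
f=lambda i:cv2.cvtColor(i,4)
a=cv2.resize(f(c['image'])[160:240,245:325],None,fx=5,fy=5,interpolation=2);b=cv2.resize(f(d['image'])[230:310,240:320],None,fx=5,fy=5,interpolation=2)
cv2.imwrite('pics/g2.png',np.hstack([a,b]))
```

```text
[571.85808512  51.20399761 -29.25280996] 43.92074782482286 [ 0.38452366 -3.88856604  4.70747616]
```

View pics/g2.png

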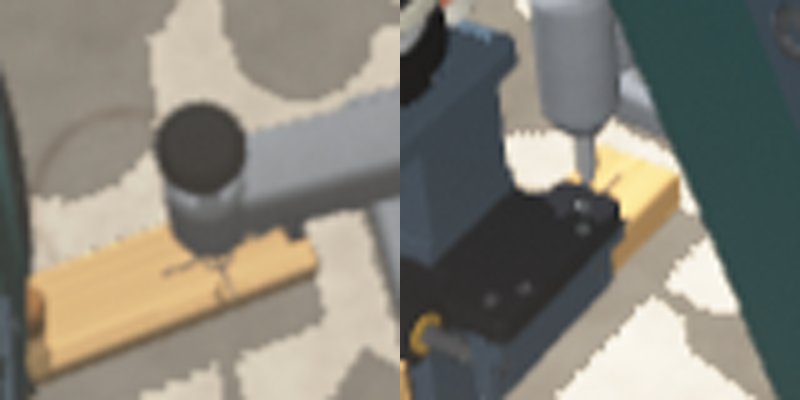

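The rail slid (25.9, -78.7) mm, and the point hangs over the cross area: at (585,188) in the scene crop, with the cross's lines just beside it. Both cameras' estimates put the remaining error at about 2 mm. I'll release and rise.

Request:
carry_out --series '[{"xyz": [0, 0, 0], "rot": [0, 0, 0], "grip": 45}, {"xyz": [0, 0, 0], "rot": [0, 0, 0], "grip": 50}, {"xyz": [0, 0, 0], "rot": [0, 0, 0], "grip": 60}, {"xyz": [0, 0, 0], "rot": [0, 0, 0], "grip": 70}, {"xyz": [0, 0, 0], "rot": [0, 0, 0], "grip": 70}]'

```text
time_s: 7.8
position: [571.2, 52.2, -29.5]
tool_rot: [[-0.272, 0.962, -0.0], [0.962, 0.272, -0.0], [0.0, -0.0, -1.0]]
wrist_force: [0.5, 0.6, -0.2]
grip_width: 0.761
gripper_force: 0.0
```

Request:
carry_out --series '[{"xyz": [0, 0, 0], "rot": [0, 0, 0], "grip": 70}, {"xyz": [0, 0, -0.06], "rot": [0, 0, 0], "grip": 70}, {"xyz": [0, 0, -0.16], "rot": [0, 0, 0], "grip": 70}, {"xyz": [0, 0, -0.28], "rot": [0, 0, 0], "grip": 70}, {"xyz": [0, 0, -0.4], "rot": [0, 0, 0], "grip": 70}]'

```text
time_s: 8.3
position: [570.7, 52.2, 132.0]
tool_rot: [[-0.272, 0.962, -0.001], [0.962, 0.272, -0.0], [0.0, -0.001, -1.0]]
wrist_force: [1.0, 0.4, -0.1]
grip_width: 0.766
gripper_force: 0.0
```

Request:
carry_out --series '[{"xyz": [0, 0, -0.07], "rot": [0, 0, 0], "grip": 60}, {"xyz": [0, 0, -0.14], "rot": [0, 0, 0], "grip": 40}, {"xyz": [0, 0, -0.17], "rot": [0, 0, 0], "grip": 20}, {"xyz": [0, 0, -0.17], "rot": [0, 0, 0], "grip": 0}, {"xyz": [0, 0, -0.17], "rot": [0, 0, 0], "grip": 0}]'

```text
time_s: 8.8
position: [570.7, 52.2, 197.3]
tool_rot: [[-0.272, 0.962, -0.001], [0.962, 0.272, -0.0], [0.0, -0.001, -1.0]]
wrist_force: [-0.4, -0.0, -0.4]
grip_width: 0.357
gripper_force: 0.0
```

Run:
```python
from h import *
c=cap('top');d=cap('scene')
f=lambda i:cv2.cvtColor(i,4)
import pickle;pickle.dump((c,d),open('g.pkl','wb'))
a=cv2.resize(f(c['image'])[160:240,245:325],None,fx=5,fy=5,interpolation=2);b=cv2.resize(f(d['image'])[230:310,240:320],None,fx=5,fy=5,interpolation=2)
cv2.imwrite('pics/g3.png',np.hstack([a,b]))
tip=np.array([606,-74.5,32])
print('top mark px if aligned',(proj(c,[606,-74.5,20])-[245,160])*5,'scene',(proj(d,[606.7,-74.5,20])-[240,230])*5)
go([605.5,-74.5,185],15.5)
```

```text
top mark px if aligned [213.77200116 257.51055566] scene [187.61822692 204.53571536]
t 8.9 pos [570.4  52.2 196.8] xyz [-0.329 -0.002  0.029] rot [-0.0008 -0.0002  0.0015] dist 132 F [-0.5  0.7 -0.2] w 0.27471656304460196 joints [ 0.05  0.16  1.98 -0.    1.01 -0.22]
```

View pics/g3.png

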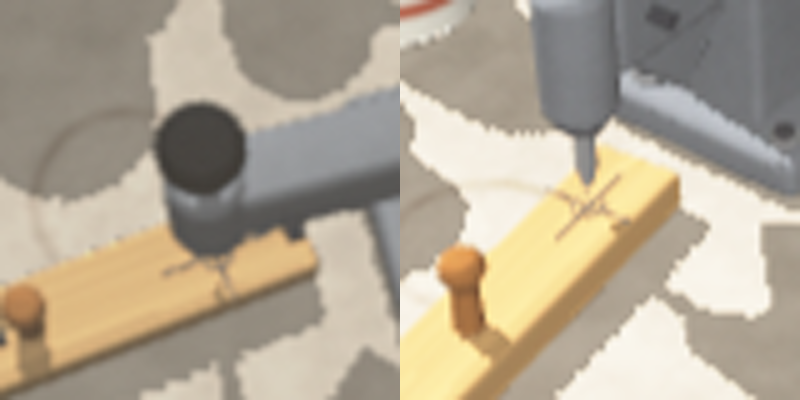

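The scene crop shows the cross at about (589,208). Exact alignment would put it at (588,204.5), so it is centred to within 1–2 mm. Next I'll go over the knob with the fingers shut.

Request:
carry_out --series '[{"xyz": [-0.07, 0, 0], "rot": [0, 0, 0], "grip": 0}, {"xyz": [-0.16, 0, 0], "rot": [0, 0, 0], "grip": 0}, {"xyz": [-0.25, -0.002, 0], "rot": [0, 0, 0], "grip": 0}, {"xyz": [-0.329, -0.002, 0.01], "rot": [0, 0, 0], "grip": 0}, {"xyz": [-0.329, -0.002, 0.03], "rot": [0, 0, 0], "grip": 0}]'

```text
time_s: 9.4
position: [606.8, -77.5, 185.4]
tool_rot: [[-0.269, 0.963, -0.001], [0.963, 0.269, -0.0], [-0.0, -0.001, -1.0]]
wrist_force: [0.0, 0.2, -0.0]
grip_width: 0.004
gripper_force: 0.0
```

Request:
carry_out --series '[{"xyz": [0, 0, 0.02], "rot": [0, 0, 0], "grip": 0}, {"xyz": [0, 0, 0.04], "rot": [0, 0, 0], "grip": 0}, {"xyz": [0, 0, 0.06], "rot": [0, 0, 0], "grip": 0}, {"xyz": [0, 0, 0.075], "rot": [0, 0, 0], "grip": 0}, {"xyz": [0, 0, 0.075], "rot": [0, 0, 0], "grip": 0}]'

```text
time_s: 9.9
position: [605.7, -74.1, 155.5]
tool_rot: [[-0.272, 0.962, -0.001], [0.962, 0.272, 0.0], [0.001, -0.001, -1.0]]
wrist_force: [-0.5, 1.3, 0.9]
grip_width: 0.005
gripper_force: 0.0
```

```bash
python3 -c "
from h import *
go([605.5,-74.5,149],15.5)"
```

```text
t 9.9 pos [605.7 -74.1 155.5] xyz [-0.001 -0.001  0.016] rot [-0.0004 -0.0002  0.0017] dist 7 F [-0.5  1.3  0.9] w 0.004594831289660556 joints [-0.16  0.27  1.93  0.    0.95 -0.44]
```

Request:
carry_out --series '[{"xyz": [0, 0, 0.007], "rot": [0, 0, 0], "grip": 0}, {"xyz": [0, 0, 0.014], "rot": [0, 0, 0], "grip": 0}, {"xyz": [0, 0, 0.021], "rot": [0, 0, 0], "grip": 0}, {"xyz": [0, 0, 0.028], "rot": [0, 0, 0], "grip": 0}, {"xyz": [0, 0, 0.028], "rot": [0, 0, 0], "grip": 0}]'

```text
time_s: 10.4
position: [606.5, -74.6, 145.3]
tool_rot: [[-0.272, 0.962, 0.0], [0.962, 0.272, 0.0], [-0.0, 0.0, -1.0]]
wrist_force: [-0.5, 1.4, 5.0]
grip_width: 0.006
gripper_force: 1.8
```

Request:
carry_out --series '[{"xyz": [0, 0, 0.004], "rot": [0, 0, 0], "grip": 0}, {"xyz": [0, 0, 0.008], "rot": [0, 0, 0], "grip": 0}, {"xyz": [0, 0, 0.011], "rot": [0, 0, 0], "grip": 0}, {"xyz": [0, 0, 0.011], "rot": [0, 0, 0], "grip": 0}, {"xyz": [0, 0, 0.011], "rot": [0, 0, 0], "grip": 0}]'

```text
time_s: 10.9
position: [606.4, -74.6, 141.0]
tool_rot: [[-0.272, 0.962, 0.0], [0.962, 0.272, 0.0], [-0.0, 0.0, -1.0]]
wrist_force: [-0.6, 1.8, 5.6]
grip_width: 0.008
gripper_force: 2.7
```

Request:
carry_out --series '[{"xyz": [0, 0, 0.004], "rot": [0, 0, 0], "grip": 0}, {"xyz": [0, 0, 0.008], "rot": [0, 0, 0], "grip": 0}, {"xyz": [0, 0, 0.011], "rot": [0, 0, 0], "grip": 0}, {"xyz": [0, 0, 0.011], "rot": [0, 0, 0], "grip": 0}, {"xyz": [0, 0, 0.011], "rot": [0, 0, 0], "grip": 0}]'

```text
time_s: 11.4
position: [606.5, -74.6, 136.8]
tool_rot: [[-0.272, 0.962, 0.0], [0.962, 0.272, 0.0], [-0.0, 0.0, -1.0]]
wrist_force: [-1.7, 1.6, 6.7]
grip_width: 0.006
gripper_force: 3.5
```

Request:
carry_out --series '[{"xyz": [0, 0, 0.002], "rot": [0, 0, 0], "grip": 0}, {"xyz": [0, 0, 0.004], "rot": [0, 0, 0], "grip": 0}, {"xyz": [0, 0, 0.005], "rot": [0, 0, 0], "grip": 0}, {"xyz": [0, 0, 0.005], "rot": [0, 0, 0], "grip": 0}, {"xyz": [0, 0, 0.005], "rot": [0, 0, 0], "grip": 0}]'

```text
time_s: 11.9
position: [606.6, -74.7, 135.8]
tool_rot: [[-0.272, 0.962, 0.0], [0.962, 0.272, -0.0], [-0.0, 0.0, -1.0]]
wrist_force: [-6.6, 2.5, 20.1]
grip_width: 0.006
gripper_force: 10.0
```

The force jumped from 6.7 N to 20 N, so the point is on the wood. I'll rise straight up now.

Request:
carry_out --series '[{"xyz": [0, 0, -0.015], "rot": [0, 0, 0], "grip": 0}, {"xyz": [0, 0, -0.04], "rot": [0, 0, 0], "grip": 0}, {"xyz": [0, 0, -0.08], "rot": [0, 0, 0], "grip": 0}, {"xyz": [0, 0, -0.14], "rot": [0, 0, 0], "grip": 0}, {"xyz": [0, 0, -0.2], "rot": [0, 0, 0], "grip": 0}]'

```text
time_s: 12.4
position: [605.9, -74.7, 215.8]
tool_rot: [[-0.272, 0.962, -0.001], [0.962, 0.272, -0.0], [0.0, -0.001, -1.0]]
wrist_force: [0.3, -0.4, 0.0]
grip_width: 0.004
gripper_force: 0.0
```

Request:
carry_out --series '[{"xyz": [0, 0, 0], "rot": [0, 0, 0], "grip": 0}, {"xyz": [0, 0, 0], "rot": [0, 0, 0], "grip": 0}, {"xyz": [0, 0, 0], "rot": [0, 0, 0], "grip": 0}, {"xyz": [0, 0, 0], "rot": [0, 0, 0], "grip": 0}, {"xyz": [0, 0, 0], "rot": [0, 0, 0], "grip": 0}]'

```text
time_s: 12.9
position: [605.9, -74.6, 213.8]
tool_rot: [[-0.272, 0.962, -0.001], [0.962, 0.272, 0.0], [0.0, -0.001, -1.0]]
wrist_force: [-0.9, 0.3, 0.1]
grip_width: 0.008
gripper_force: 0.0
```

Run:
```python
from h import *
import pickle
_,d0=pickle.load(open('g.pkl','rb'));d=cap('scene')
D=np.abs(d['image'].astype(int)-d0['image']).max(2)[255:310,240:300]
print('scene diff at point/cross (pixels>40):',(D>40).sum(),D.mean(),arm.observe()['wrist_force'])
```

```text
scene diff at point/cross (pixels>40): 0 0.6136363636363636 [-0.40156213  0.4033651  -0.28010281]
```

The area round the point and cross looks the same as before the press: the rail hasn't moved and the punch is back up.

```bash
python3 -c "
from plant import arm
print(arm.close_job())"
```

```text
the job is handed in; nothing more can be done
None
```

I slid the rail until its cross lay within about 2 mm of under the punch point, pressed the knob until the point met the wood (wrist force rose from 6.7 N to 20 N), let it spring back up and handed the job in; no verdict was shown.

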